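# Clamp an engraving block in the tilted lever vise

### The arm

A 6-joint arm with a two-finger parallel gripper is mounted at the origin on a cart in front of the work surface, level with it; the furniture and walls round the work are solid. World frame = base frame: x ahead of the robot, y to its left, z up, the work surface at z = 0. Lengths are in m, angles in degrees, forces in N, time in s.
With the tool pointing down it reaches from about 0.325 to 0.75 m from the base axis. Payload 7.6 kg.
Tool frame: the origin (TCP) lies at the very end of the fingers, on their centre line; the grasp point (between the pads) lies 19 mm behind it; z points along the fingers, y is the line along which they close (so a half turn about z gives the same grasp; the last joint's range is limited). The gripper opens to 85 mm and grips with 20 to 120 N. Pads are 22 mm wide; open, the fingers measure 114 mm over their backs; the gripper's body (76 mm by 85 mm) begins 54 mm behind the grasp point. The pads swing forward as they close: fully open they stand 13 mm farther back than shut.
Start: joints at [-68.658, 2.991, 80.254, -0, 96.75, -4.028], TCP at [0.225, -0.474, 0.231] pointing down, gripper open.
Joint ranges: [-166.34, 166.34], [-52.06, 124.39], [6.96, 135.62], [-60.46, 240.46], [14.63, 156.25], [-167.68, 167.68]. Speed limits (degrees/s): [147.25, 147.25, 172.46, 180, 180, 180].

### API

Orientations are given as [roll, pitch, yaw] about the fixed x, y, z axes, in that order (R = Rz(yaw) Ry(pitch) Rx(roll)).
In Python, from bench import manip gives the robot as it stands.
- The arm moves only by the tool servo_tool, never from a script. Its argument "increments" is a list of rows, each a list of 6 numbers: the shift along the tool's x, y, z as a fraction of full scale, then the turn, a rotation vector about the tool's x, y, z as a fraction of full scale. A call has 1 to 10 rows; each row shifts and turns the commanded pose from where the row before left it, along the tool's axes as they then stand; what a row does not reach is not made up. Full scale, the value 1, is 800 mm for a shift and 180 degrees for a turn. A row lasts 1/12 s, in which the tool goes at most 41.7 mm and 7.16 degrees, less where a joint would pass 70% of its speed; a pose out of reach is approached as far as the arm can. A call with a number of a shift or a turn outside -1 to 1 is refused whole. A call with a gripper value outside its range is refused whole. "claw" is the opening, from 0 (shut) to 1 (fully open), set as the call begins (left out, the last holds). The fingers move at their own pace and stop on an object; "grip_force" is the grip in N (left out, the last holds). Time passes only in rows, so rows that do not move let the fingers close. It gives the time, the measured TCP pose, the force, the opening and the grip force at its end, in the units of the state.
- manip.state(): the state, without advancing time (a new reading comes with each control period).
- manip.get_image(name): name is "side" or "top" or "wrist"; returns the picture (400x640x3 uint8, blue, green, red); there is no depth.
- manip.get_calibration(name): a dict with "fx", "fy", "cx", "cy" (pixels), "xyz" and "rotation" of the camera in the world. Camera axes: x right, y down, z forward; pixel columns grow to the right and rows downward; lengths in m; the calibration is good to about 2 mm. The wrist camera is an equidistant fisheye: a pixel r from the principal point sees the ray r / f radians off the axis. A picture is of the moment at which its call begins: read the wrist's pose just before it. get_calibration takes no time and is no camera call; for the wrist camera it gives the pose at the moment of the call.
- manip.finish_job(): hands the job in; it is judged then, once.
The state is a dict: "clock": time; "joint_pos": joint angles; "qvel": joint speeds; "tau": joint torques, N m; "tool_pos": TCP position; "tcp_rot": TCP orientation; "contact_force": force on the tool from outside, world axes, zero at the start; "ft_torque": the same for the moment, N m; "finger_gap": finger opening in m; "grip_force": force on a finger pad.
Only numpy, scipy, OpenCV 4.12 (cv2) and the standard library are available. Lean on these libraries where they do the work, as an engineer would, in place of code of your own. Each camera call takes 0.05 s, during which the arm holds its last target. There are 200 camera calls.

### The job

Get the small thick engraving block ready for cutting: set it down, dark face up and lengthwise between the jaws, flat on the two parallels of the tilted vise, near the middle of the jaws, and push it flush against the fixed lower jaw while the sliding jaw is still open. Then pull the vise's lever towards the front until the sliding jaw clamps the block firmly, and let go. Do not drop the block, and leave the other things on the table where they are.

Things in the scene. Friction and masses are not known exactly. Their poses are not given: they have to be found in the camera images.
- block_centre (a point): centre of the end-grain wood block to be clamped: 90 mm long (its x axis) x 50 mm wide (y) x 32 mm high (z), 0.12 to 0.21 kg, pale wood with a dark-stained upper face. It lies flat on the table, dark face up, left of the vise; this point is 16 mm above its underside. Its two ends are alike.
- vise: grey steel lever vise bolted to the table; origin at the centre of its underside, x from its low, near end to its high, far end. Its bed is 215 mm long and tilted 30 degrees down towards the robot. The fixed jaw is at the low end, the sliding jaw at the high end, the lever on the right. The sliding jaw reaches 0.16 m above the table, the lever 0.20 m
- seat (a point): on the fixed jaw's face, mid-width, level with the tops of the parallels. Axes: x up the slope towards the sliding jaw, y left along the jaws, z square off the bed (leans 30 degrees from vertical towards the robot). Jaws: 84 mm wide, tops at z = 20 mm. With the block home its centre is at x = 45, y = 0, z = 16 mm of this frame, its top 12 mm above the jaws.
- vise_bed: the tilted bed; axes as the seat point's; origin on the bed's upper face, 58 mm up the slope from the fixed jaw's face. Two steel parallels are fixed on it along the jaws: 8 mm wide, 14 mm high, 80 mm long, their middles 11 mm and 76 mm up the slope from the fixed jaw's face; between them the bed lies 14 mm below the block's underside
- jaw_face (a point): on the sliding jaw's clamping face, mid-width, level with the tops of the parallels; axes as the seat point's. Its distance from the seat point along x is the gap between the jaws: 120 mm at lever value 0, less 20 mm for each radian of the lever. The jaw is geared to the lever and moves only with it
- sliding_jaw: the sliding jaw, 47 mm long; origin in the middle of its clamping face, at the level of the bed (14 mm below the jaw_face point)
- clamp_lever (a joint): lever angle (rad): 0 = leaning 30 degrees back from vertical, away from the robot, jaws fully open (start 0 to 0.3); grows as the lever is pulled up, over and down to the front, which closes the jaw; the jaw meets the block at about 1.5; stop at 1.78. Friction 2.5 N at the grip; it stays, still clamping, where it is left. 5 to 15 N more at the grip clamps firmly
- grip (a point): centre of the black cross grip at the end of the lever: a level cylinder 28 mm across and 40 mm long (along the seat's y axis, flat ends), 120 mm from the hinge; the rod under it is 11 mm thick. It swings in an upright plane, at least 28 mm clear of the right-hand sides of the jaws
- lever_hinge (a point): point on the lever's hinge axis (level, along the seat's y axis), in the plane in which the grip swings
- offcut: spare piece of planed wood, bystander: a flat board 125 x 62 x 20 mm, plainly longer and thinner than the block; origin at the centre of its underside
- scraper: bystander: three-square scraper with a beech handle, 205 mm long, lying left of the vise and farther back
- burnisher: bystander: burnisher with a dark wooden handle, 190 mm long, lying on the notebook
- notebook: bystander: dark notebook 210 x 150 x 21 mm lying on the right; origin at the centre of its underside
- tape_roll: bystander: roll of tape, 76 mm across, 19 mm high, lying flat
- ink_tube: bystander: paint tube 109 mm long, lying flat, left of the vise and farther back
- ink_tin: bystander: round tin, 78 mm across, 53 mm high, far left
- brayer: bystander: ink roller with a handle, 173 mm long, near left
Things that resemble listed ones, but are neither listed nor needed, are in the scene too. Of the things that look like the part that bears block_centre, take the one that is farthest from the robot's base at the start.

How it is judged (in metres and radians):
On the way:
1. the block lies flat on both parallels, flush against the fixed jaw, while the sliding jaw is still at least 7 mm clear of it (z of block_centre in the frame of seat between 0.0138 and 0.0178 m and x of block_centre in the frame of seat between 0.042 and 0.0475 m and y of block_centre in the frame of seat between -0.015 and 0.015 m and angle between the z axis of block_centre and the z axis of seat, either way round below 0.035 rad and angle between the x axis of block_centre and the x axis of seat, either way round below 0.04 rad and angle between block_centre's own z axis and vertical below 0.8 rad and x of jaw_face in the frame of seat above 0.097 m), for 0.2 s.
At the end, for the whole second after the job is handed in: The block, dark face up, lies flat on both parallels (height within 2 mm, tilt within 2 degrees), flush against the fixed jaw (gap under 2.5 mm, square within 2.3 degrees), within 15 mm of the middle of the jaws, pressed by the sliding jaw with over 5 N; all released and at rest (z of block_centre in the frame of seat between 0.0138 and 0.0178 m and x of block_centre in the frame of seat between 0.042 and 0.0475 m and y of block_centre in the frame of seat between -0.015 and 0.015 m and angle between the z axis of block_centre and the z axis of seat, either way round below 0.035 rad and angle between the x axis of block_centre and the x axis of seat, either way round below 0.04 rad and angle between block_centre's own z axis and vertical below 0.8 rad and contact force between sliding_jaw and block above 5 N and velocity of joint clamp_lever below 0.05 rad/s and linear speed of block below 0.01 m/s); the robot touches nothing.
It fails at once if the block is dropped (it falls free of the fingers faster than 0.5 m/s) (contact force between the fingers and block below 0.05 N and linear speed of block above 0.5 m/s).
It fails at once if a bystander is moved by more than 30 mm (distance of any of offcut, scraper, burnisher, notebook, tape_roll, ink_tube, ink_tin, brayer from where it was at the start of the episode above 0.03 m).
It also fails if it takes over 54 s, if anything falls off the work surface, if the arm or the gripper's body presses on something with over 40 N, if the wrist force passes 120 N, or if a joint passes its speed limit or range.

## Working session

There is one attempt and no reset: what is moved stays moved. The work goes in short steps, Python scripts to look and compute and a tool call to move; the robot and the scene stay as the last step left them, time stands still between calls to the robot, and variables do not carry over. Pictures are saved under pics/ and viewed, at most 10 in all, crops included, and the job is handed in when it is done.

Besides the shell and the picture viewer there is one more tool, called after ">>>" as a command line: name --pt "numbers of a row" for each row, then --argument value for the rest. servo_tool: Moves the arm, as the interface text tells. Shift numbers are shares of 800 mm and turn numbers shares of 180 degrees, none past 1 either way. Its arguments: {"type":"object","properties":{"increments":{"type":"array"},"claw":{"type":"number"},"grip_force":{"type":"number"}},"required":["increments"]}

```bash
mkdir -p pics
cat > h.py <<'E'
import numpy as np, cv2
from scipy.spatial.transform import Rotation as R
from bench import manip
np.set_printoptions(precision=4,suppress=True)
def ray(name,u,v,c=None):
    c=c or manip.get_calibration(name); 
    if name=='wrist':
        a=np.array([(u-c['cx'])/c['fx'],(v-c['cy'])/c['fy']]); r=np.linalg.norm(a)+1e-12
        d=np.r_[np.sin(r)*a/r,np.cos(r)]
    else: d=np.array([(u-c['cx'])/c['fx'],(v-c['cy'])/c['fy'],1.])
    M=np.array(c['rotation']); 
    M=M if M.shape==(3,3) else R.from_euler('xyz',M,degrees=True).as_matrix()
    return np.array(c['xyz']),M@d/np.linalg.norm(d)
def onz(name,u,v,z,c=None):
    o,d=ray(name,u,v,c); return o+d*(z-o[2])/d[2]
def tri(*rs):
    A=0;b=0
    for o,d in rs:
        P=np.eye(3)-np.outer(d,d);A=A+P;b=b+P@o
    return np.linalg.solve(A,b)
def proj(name,p,c=None):
    c=c or manip.get_calibration(name);M=np.array(c['rotation'])
    M=M if M.shape==(3,3) else R.from_euler('xyz',M,degrees=True).as_matrix()
    q=M.T@(np.array(p)-c['xyz'])
    if name=='wrist':
        t=np.arctan2(np.hypot(q[0],q[1]),q[2]);q=np.r_[q[:2]/np.hypot(q[0],q[1])*t,1]
    else: q=q/q[2]
    return np.array([c['cx']+c['fx']*q[0],c['cy']+c['fy']*q[1]])
E
python3 - <<'E'
from h import *
for n in('top','side'):
    cv2.imwrite(f'pics/{n}0.png',manip.get_image(n)); print(n,manip.get_calibration(n))
print(manip.state())
E
```

```text
top {'fx': 401.8978906455533, 'fy': 401.8978906455533, 'cx': 318.0792669287392, 'cy': 201.86739669735692, 'xyz': array([0.3862, 0.0373, 1.3098]), 'rotation': array([-173.9782,   -0.4045,  -88.3918])}
side {'fx': 365.40301437645815, 'fy': 365.40301437645815, 'cx': 314.89921364408076, 'cy': 203.87319863887316, 'xyz': array([0.0415, 1.0572, 0.8062]), 'rotation': array([-120.6541,    0.1216, -155.1019])}
{'clock': 0.1, 'joint_pos': array([-68.6577,   3.0226,  80.3074,   0.0011,  96.7471,  -4.0266]), 'qvel': array([-0.0815, -0.0753, -0.1036,  0.0709,  0.0454, -0.0392]), 'tau': array([  0.0022, -38.2583, -36.0985,  -0.    ,   0.0048,  -0.    ]), 'tool_pos': array([ 0.2249, -0.4741,  0.2306]), 'tcp_rot': array([-179.9232,   -0.0065,   25.369 ]), 'contact_force': array([-0.2927,  0.7998, -0.3772]), 'ft_torque': array([ 0.0028, -0.0111,  0.0133]), 'grip_force': 0.0, 'finger_gap': 0.08508893248930195}
```

View pics/top0.png

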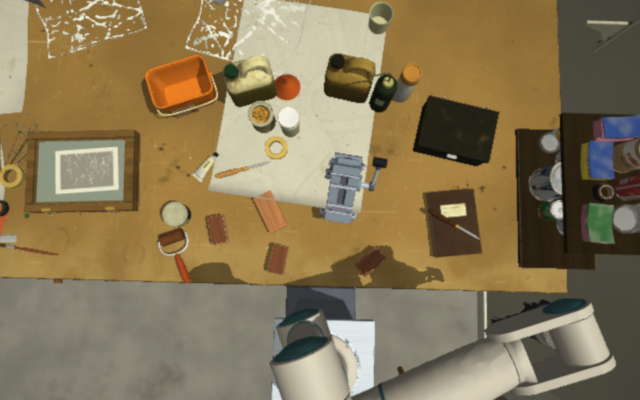

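View pics/side0.png

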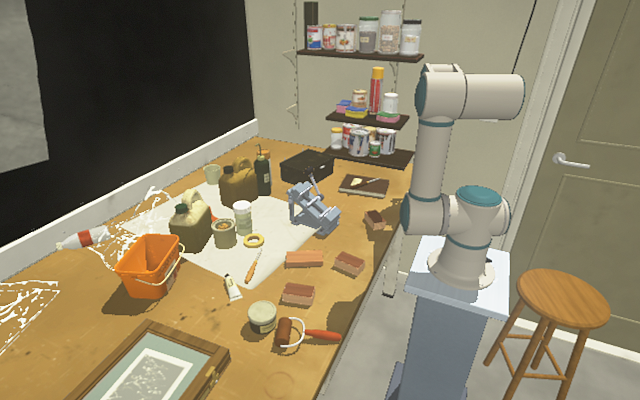

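The top view shows three reddish blocks at (218,228), (277,258) and (371,261), the offcut at (268,211), and the vise around (347,188) with its grip at (380,163). The block at (218,228) looks farthest from the base. Next I'll enlarge the block and the vise.

Run:
```python
from h import *
t=cv2.imread('pics/top0.png');s=cv2.imread('pics/side0.png')
f=lambda i,x,y,w,h,k:cv2.resize(i[y:y+h,x:x+w],None,fx=k,fy=k,interpolation=cv2.INTER_CUBIC)
a=f(t,310,140,100,100,4);b=f(t,190,190,100,100,4);c=f(s,275,170,100,75,4)
d=f(s,265,270,100,50,4)
im=np.zeros((600,800,3),np.uint8);im[:400,:400]=a;im[400:600,:400]=d;im[:300,400:]=c;im[300:,400:]=b[100:400]
cv2.imwrite('pics/c1.png',im)
for u,v in((218,228),(277,258),(371,261)):
    p=onz('top',u,v,.032);print(p,np.hypot(*p[:2]))
```

```text
[0.4288 0.3468 0.032 ] 0.5514464240301067
[0.3398 0.1563 0.032 ] 0.3740196253111318
[ 0.3387 -0.1399  0.032 ] 0.3664312425913356
```

View pics/c1.png

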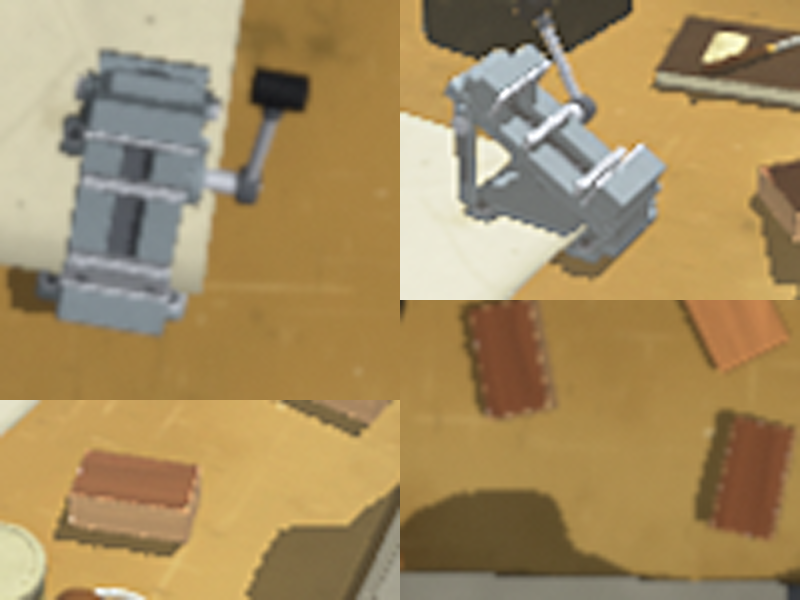

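The crops show the block's top face cleanly. On the vise, the fixed jaw's inner top edge runs from about (67,285) to (172,298) in the crop, and the grip sits at (280,90).

Run:
```python
from h import *
t=cv2.imread('pics/top0.png')
T=lambda x,y:ray('top',310+x/4,140+y/4); S=lambda x,y:ray('side',275+(x-400)/4,170+y/4)
pts={'fjL':((67,285),(580,188)),'fjR':((172,298),(642,148)),'grip':((280,90),(543,18)),'hinge':((248,187),(585,108)),'sjL':((90,136),(490,112)),'sjR':((205,152),(548,65))}
for k,(a,b) in pts.items():
    p=tri(T(*a),S(*b));print(k,p,'res',proj('top',p)-[310+a[0]/4,140+a[1]/4])
L,a,b=cv2.split(cv2.cvtColor(t,cv2.COLOR_BGR2LAB))
hsv=cv2.cvtColor(t,cv2.COLOR_BGR2HSV);print(hsv[228,218],hsv[215,240],hsv[250,225])
roi=np.zeros(L.shape,np.uint8);roi[205:250,200:236]=1
m=((hsv[...,0]<9)|(hsv[...,0]>172))&(hsv[...,1]>80)&(roi>0)
cs,_=cv2.findContours(m.astype(np.uint8),0,2);c=max(cs,key=cv2.contourArea)
box=cv2.boxPoints(cv2.minAreaRect(c));P=np.array([onz('top',*q,.032) for q in box])
print(P,P.mean(0),np.linalg.norm(np.diff(P,axis=0),axis=1),np.degrees(np.arctan2(*(P[1]-P[0])[1::-1])),np.degrees(np.arctan2(*(P[2]-P[1])[1::-1])))
print(manip.get_calibration('wrist'))
```

```text
fjL [0.4981 0.0082 0.0705] res [-1.1085 -3.063 ]
fjR [ 0.481  -0.0766  0.0727] res [-0.0277 -0.0832]
grip [ 0.6253 -0.147   0.1526] res [0.5059 1.42  ]
hinge [ 0.569  -0.1353  0.0663] res [0.0979 0.2797]
sjL [ 0.6028 -0.0062  0.1195] res [-0.7182 -1.8501]
sjR [ 0.5873 -0.0929  0.1321] res [-0.2276 -0.6235]
[ 11 155 117] [ 19 154 159] [ 20 138 178]Traceback (most recent call last):
  File "<stdin>", line 11, in <module>
ValueError: max() iterable argument is empty
```

Run:
```python
from h import *
t=cv2.imread('pics/top0.png')
hsv=cv2.cvtColor(t,cv2.COLOR_BGR2HSV)
roi=np.zeros(hsv.shape[:2],np.uint8);roi[207:250,203:234]=1
m=((hsv[...,0]<14)|(hsv[...,0]>172))&(hsv[...,1]>80)&(hsv[...,2]>80)&(roi>0)
cs,_=cv2.findContours(m.astype(np.uint8),0,2);c=max(cs,key=cv2.contourArea)
box=cv2.boxPoints(cv2.minAreaRect(c));P=np.array([onz('top',*q,.032) for q in box])
print(box,P,P.mean(0),np.linalg.norm(np.diff(P,axis=0),axis=1),np.degrees(np.arctan2(*(P[1]-P[0])[1::-1])),np.degrees(np.arctan2(*(P[2]-P[1])[1::-1])))
print(manip.get_calibration('wrist'))
```

```text
[[207.    217.   ]
 [222.048 214.264]
 [226.912 241.016]
 [211.864 243.752]] [[0.4626 0.3836 0.032 ]
 [0.4727 0.3363 0.032 ]
 [0.3885 0.3165 0.032 ]
 [0.3786 0.3634 0.032 ]] [0.4256 0.3499 0.032 ] [0.0483 0.0865 0.048 ] -77.97154750528475 -166.74349181770717
{'fx': 309.70691628693146, 'fy': 309.70691628693146, 'cx': 325.2375342339898, 'cy': 202.4279718265556, 'xyz': array([ 0.295 , -0.4409,  0.3735]), 'rotation': array([162.3281,   0.093 , -64.5904])}
```

```bash
cat >> h.py <<'E'
from scipy.linalg import logm
def plan(p,rpy,n,start=None):
    if start is None:
        s=manip.state();start=(s['tool_pos'],s['tcp_rot'])
    def H(p,r):
        T=np.eye(4);T[:3,:3]=R.from_euler('xyz',r,degrees=True).as_matrix();T[:3,3]=p;return T
    X=np.linalg.inv(H(*start))@H(p,rpy)
    w=R.from_matrix(X[:3,:3]).as_rotvec(); th=np.linalg.norm(w)
    K=np.array([[0,-w[2],w[1]],[w[2],0,-w[0]],[-w[1],w[0],0]])
    V=np.eye(3)+(0 if th<1e-9 else (1-np.cos(th))/th**2*K+(th-np.sin(th))/th**3*K@K)
    v=np.linalg.solve(V,X[:3,3])
    r=np.r_[v/.8,w/np.pi]/n
    print(n,'x',[float(x) for x in np.round(r,4)],'mm/row %.1f deg/row %.2f'%(np.linalg.norm(v)*1e3/n,np.degrees(th)/n))
E
python3 -c "
from h import *
plan([.42,-.05,.33],[180,0,-10],16)"
```

```text
16 x [0.0199, -0.0313, -0.0077, -0.0, 0.0, 0.0123] mm/row 30.3 deg/row 2.21
```

>>> servo_tool --pt "0.02 -0.0313 -0.0077 0 0 0.0123" --pt "0.02 -0.0313 -0.0077 0 0 0.0123" --pt "0.02 -0.0313 -0.0077 0 0 0.0123" --pt "0.02 -0.0313 -0.0077 0 0 0.0123" --pt "0.02 -0.0313 -0.0077 0 0 0.0123" --pt "0.02 -0.0313 -0.0077 0 0 0.0123" --pt "0.02 -0.0313 -0.0077 0 0 0.0123" --pt "0.02 -0.0313 -0.0077 0 0 0.0123" --claw 1

```text
clock: 0.77
tool_pos: [0.286, -0.2441, 0.2806]
tcp_rot: [-180.0, 0.0, 7.5]
contact_force: [-0.4, 0.4, 0.5]
finger_gap: 0.0855
grip_force: 0.0
```

>>> servo_tool --pt "0.02 -0.0313 -0.0077 0 0 0.0123" --pt "0.02 -0.0313 -0.0077 0 0 0.0123" --pt "0.02 -0.0313 -0.0077 0 0 0.0123" --pt "0.02 -0.0313 -0.0077 0 0 0.0123" --pt "0.02 -0.0313 -0.0077 0 0 0.0123" --pt "0.02 -0.0313 -0.0077 0 0 0.0123" --pt "0.02 -0.0313 -0.0077 0 0 0.0123" --pt "0.02 -0.0313 -0.0077 0 0 0.0123" --pt "0 0 0 0 0 0" --pt "0 0 0 0 0 0"

```text
clock: 1.6
tool_pos: [0.4143, -0.0453, 0.3294]
tcp_rot: [180.0, 0.1, -9.9]
contact_force: [0.1, -0.6, 0.0]
finger_gap: 0.0856
grip_force: 0.0
```

Run:
```python
from h import *
import json
c=manip.get_calibration('wrist');im=manip.get_image('wrist')
cv2.imwrite('pics/w1.png',im);json.dump({k:np.array(v).tolist() for k,v in c.items()},open('w1.json','w'))
for p in([.49,-.034,.0715],[.525,-.043,.0915],[.595,-.05,.126]): print(proj('wrist',p,c))
cv2.imwrite('pics/top1.png',manip.get_image('top'));
v=im[60:360,120:520];cv2.imwrite('pics/w1c.png',cv2.resize(v,None,fx=2,fy=2,interpolation=cv2.INTER_CUBIC))
plan([.4256,.35,.2],[180,0,13],14)
```

```text
[306.4025 110.4518]
[307.6502  81.4271]
[301.3668  18.7699]
14 x [0.002, -0.0356, 0.0115, 0.0, 0.0, -0.0091] mm/row 30.0 deg/row 1.65
```

View pics/w1c.png

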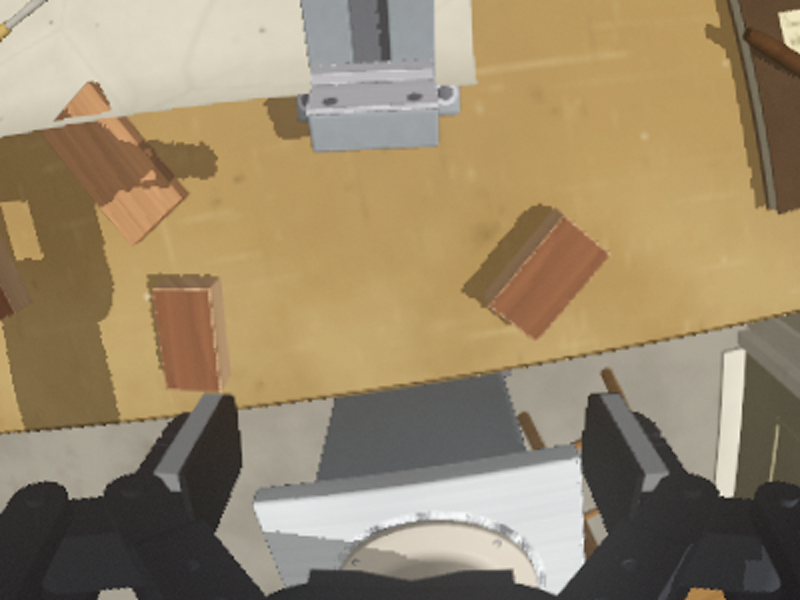

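The wrist view shows the fixed jaw's top edge from about (308,112) to (438,110) in the crop, nearly level, so the vise yaw is close to -10°. The far block is off to the left, so I'll go to it.

>>> servo_tool --pt "0.002 -0.0356 0.0115 0 0 -0.0091" --pt "0.002 -0.0356 0.0115 0 0 -0.0091" --pt "0.002 -0.0356 0.0115 0 0 -0.0091" --pt "0.002 -0.0356 0.0115 0 0 -0.0091" --pt "0.002 -0.0356 0.0115 0 0 -0.0091" --pt "0.002 -0.0356 0.0115 0 0 -0.0091" --pt "0.002 -0.0356 0.0115 0 0 -0.0091"

```text
clock: 2.28
tool_pos: [0.4427, 0.151, 0.2649]
tcp_rot: [180.0, -0.0, 1.4]
contact_force: [0.2, 0.1, -0.4]
finger_gap: 0.0855
grip_force: 0.0
```

>>> servo_tool --pt "0.002 -0.0356 0.0115 0 0 -0.0091" --pt "0.002 -0.0356 0.0115 0 0 -0.0091" --pt "0.002 -0.0356 0.0115 0 0 -0.0091" --pt "0.002 -0.0356 0.0115 0 0 -0.0091" --pt "0.002 -0.0356 0.0115 0 0 -0.0091" --pt "0.002 -0.0356 0.0115 0 0 -0.0091" --pt "0.002 -0.0356 0.0115 0 0 -0.0091" --pt "0 0 0 0 0 0" --pt "0 0 0 0 0 0"

```text
clock: 3.03
tool_pos: [0.4318, 0.3496, 0.1999]
tcp_rot: [179.9, 0.1, 12.9]
contact_force: [0.1, -0.4, 0.2]
finger_gap: 0.0859
grip_force: 0.0
```

Run:
```python
from h import *
c=manip.get_calibration('wrist');im=manip.get_image('wrist')
cv2.imwrite('pics/w2.png',im)
u=proj('wrist',[.4256,.35,.032],c);print(u)
hsv=cv2.cvtColor(im,cv2.COLOR_BGR2HSV)
x,y=u.astype(int);print(hsv[y,x],hsv[y-12:y+13:6,x-12:x+13:6].reshape(-1,3).tolist())
m=((hsv[...,0]<14)|(hsv[...,0]>172))&(hsv[...,1]>130)&(hsv[...,2]<165)&(hsv[...,2]>80)
m=cv2.morphologyEx(m.astype(np.uint8),2,np.ones((3,3)))
n,l,s,_=cv2.connectedComponentsWithStats(m);k=l[y,x];print(k,s[k])
cs,_=cv2.findContours((l==k).astype(np.uint8),0,2);q=max(cs,key=cv2.contourArea)[:,0].astype(float)
P=np.array([onz('wrist',*a,.032,c)[:2] for a in q],np.float32)
r=cv2.minAreaRect(P);print(r)
print(manip.state()['tool_pos'],manip.state()['tcp_rot'])
v=im.copy();cv2.drawContours(v,cs,-1,(0,255,0),1);cv2.imwrite('pics/w2c.png',v)
```

```text
[323.4736 187.818 ]
[ 11 138 152] [[11, 136, 154], [12, 135, 153], [12, 137, 151], [12, 136, 146], [11, 134, 152], [12, 137, 153], [12, 137, 154], [12, 138, 150], [12, 140, 146], [12, 135, 145], [11, 135, 155], [12, 136, 154], [11, 138, 152], [11, 135, 147], [12, 136, 144], [11, 134, 154], [12, 137, 154], [12, 134, 152], [11, 137, 149], [11, 138, 146], [11, 135, 155], [12, 135, 153], [11, 135, 153], [11, 135, 149], [12, 135, 147]]
1 [ 301  147   48   81 3573]
((0.4252643883228302, 0.3489367365837097), (0.08672034740447998, 0.04785866662859917), 13.013157844543457)
[0.4323 0.349  0.2008] [179.9541   0.0348  12.833 ]
```

View pics/w2c.png

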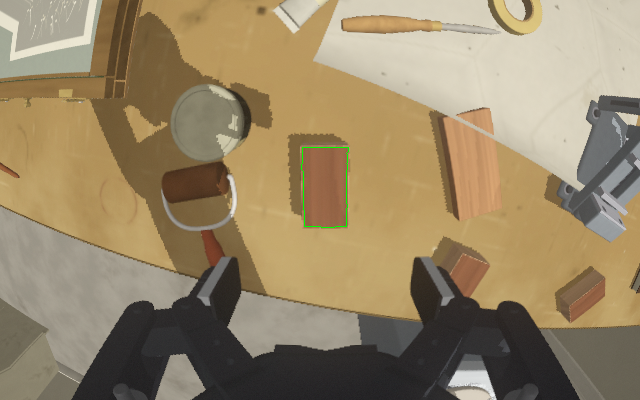

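The contour fits the block's top face: centre (0.425, 0.349), yaw 13°, about 87×48 mm. I'll descend and grasp it.

>>> servo_tool --pt "-0.0042 -0.001 0.035 0 0 0" --pt "-0.0041 -0.001 0.035 0 0 0" --pt "0 0 0.035 0 0 0" --pt "0 0 0.035 0 0 0" --pt "0 0 0.035 0 0 0" --pt "0 0 0.03 0 0 0" --pt "0 0 0.02 0 0 0" --pt "0 0 0.012 0 0 0" --pt "0 0 0.0077 0 0 0" --pt "0 0 0 0 0 0"

```text
clock: 3.92
tool_pos: [0.4255, 0.3492, 0.005]
tcp_rot: [180.0, 0.0, 12.8]
contact_force: [0.4, -0.1, 0.6]
finger_gap: 0.085
grip_force: 0.0
```

>>> servo_tool --pt "0 0 0 0 0 0" --pt "0 0 0 0 0 0" --pt "0 0 0 0 0 0" --pt "0 0 0 0 0 0" --pt "0 0 0 0 0 0" --pt "0 0 0 0 0 0" --pt "0 0 0 0 0 0" --pt "0 0 0 0 0 0" --claw 0 --grip_force 50

```text
clock: 4.58
tool_pos: [0.4261, 0.3506, 0.0068]
tcp_rot: [-180.0, -0.1, 12.9]
contact_force: [-0.2, -1.2, 6.6]
finger_gap: 0.0487
grip_force: 54.1
```

>>> servo_tool --pt "0 0 -0.01 0 0 0" --pt "0 0 -0.02 0 0 0" --pt "0 0 -0.035 0 0 0" --pt "0 0 -0.04 0 0 0" --pt "0 0 -0.045 0 0 0" --pt "0 0 -0.045 0 0 0" --pt "0 0 -0.045 0 0 0" --pt "0 0 -0.03 0 0 0" --pt "0 0 -0.01 0 0 0" --pt "0 0 0 0 0 0"

```text
clock: 5.42
tool_pos: [0.4257, 0.3505, 0.2316]
tcp_rot: [-179.9, -0.2, 12.9]
contact_force: [-0.2, -0.4, -1.8]
finger_gap: 0.0491
grip_force: 53.2
```

Run:
```python
from h import *
s=manip.state();print(s['tool_pos'],s['contact_force'],s['finger_gap'],s['grip_force'])
plan([.40,.10,.32],[180,-30,-10],12)
```

```text
[0.4257 0.3505 0.2316] [-0.1831 -0.4205 -1.795 ] 0.049106015454921076 53.23458731174469
12 x [-0.001, 0.0265, -0.0095, -0.0028, 0.0136, 0.0103] mm/row 22.5 deg/row 3.12
```

>>> servo_tool --pt "-0.001 0.0265 -0.0095 -0.0028 0.0136 0.0103" --pt "-0.001 0.0265 -0.0095 -0.0028 0.0136 0.0103" --pt "-0.001 0.0265 -0.0095 -0.0028 0.0136 0.0103" --pt "-0.001 0.0265 -0.0095 -0.0028 0.0136 0.0103" --pt "-0.001 0.0265 -0.0095 -0.0028 0.0136 0.0103" --pt "-0.001 0.0265 -0.0095 -0.0028 0.0136 0.0103"

```text
clock: 5.92
tool_pos: [0.4329, 0.2226, 0.2729]
tcp_rot: [178.2, -14.7, 1.9]
contact_force: [-0.4, 0.3, -0.8]
finger_gap: 0.0492
grip_force: 53.2
```

>>> servo_tool --pt "-0.001 0.0265 -0.0095 -0.0028 0.0136 0.0103" --pt "-0.001 0.0265 -0.0095 -0.0028 0.0136 0.0103" --pt "-0.001 0.0265 -0.0095 -0.0028 0.0136 0.0103" --pt "-0.001 0.0265 -0.0095 -0.0028 0.0136 0.0103" --pt "-0.001 0.0265 -0.0095 -0.0028 0.0136 0.0103" --pt "-0.001 0.0265 -0.0095 -0.0028 0.0136 0.0103" --pt "0 0 0 0 0 0" --pt "0 0 0 0 0 0" --pt "0 0 0 0 0 0"

```text
clock: 6.67
tool_pos: [0.4054, 0.0997, 0.3172]
tcp_rot: [179.8, -29.6, -9.8]
contact_force: [0.2, -0.1, -1.9]
finger_gap: 0.0492
grip_force: 53.2
```

Run:
```python
from h import *
import json
s=manip.state();c=manip.get_calibration('wrist');im=manip.get_image('wrist');print(s['tool_pos'],s['tcp_rot'],s['finger_gap'])
cv2.imwrite('pics/w3.png',im);json.dump({k:np.array(v).tolist() for k,v in c.items()},open('w3.json','w'))
u=proj('wrist',[.53,-.06,.1],c).astype(int);print(u)
x,y=np.clip(u-[100,75],0,[440,250]);print(x,y)
g=cv2.resize(im[y:y+150,x:x+200],None,fx=3,fy=3,interpolation=cv2.INTER_CUBIC)
d=cv2.resize(im,(200,125));g[-125:,:200]=d
cv2.imwrite('pics/w3c.png',g)
```

```text
[0.4054 0.0997 0.3172] [179.7729 -29.6028  -9.7724] 0.04919115102734058
[424 150]
324 75
```

View pics/w3c.png

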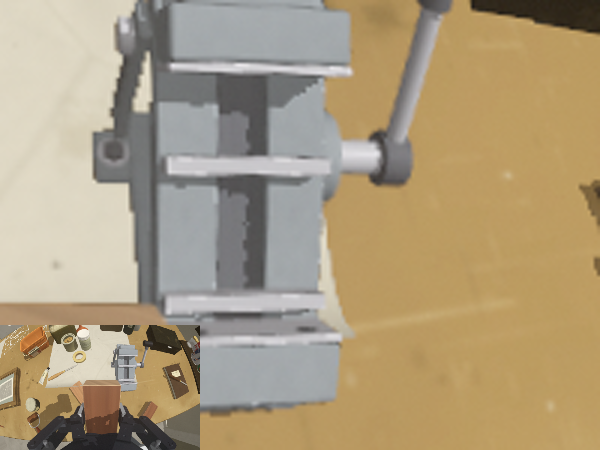

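The view shows the upper parallel as a bright strip at crop rows ~156–173 and columns 165–330, and the lower one at rows ~293–310. The fixed jaw's top edge ends at (342,340), and the sliding jaw's edge is at row 70. The hinge hub sits at (392,158).

Run:
```python
from h import *
g=cv2.cvtColor(cv2.imread('pics/w3.png'),cv2.COLOR_BGR2GRAY)
for u in(384,390,415,425,430): print('col',u,'rows92..',g[92:102,u],'124..',g[124:136,u],'170..',g[170:192,u])
for v in(129,130,174,175): print('row',v,'374..',g[v,374:386],'426..',g[v,426:442])
for v in (187,): print('row',v,g[v,426:446])
```

```text
col 384 rows92.. [167 165 137 121 203 209 160 113 115 115] 124.. [166 166 152 198 213 202 203 201 207 152 113 111] 170.. [167 159 151 168 196 199 200 200 190 164 124 165 151 147 149 149 148 149
 189 191 171 151]
col 390 rows92.. [166 163 144 139 192 214 187 101 114 114] 124.. [166 165 157 177 203 201 201 200 214 178 114 112] 170.. [167 159 151 177 216 199 200 199 182 145 135 117 141 147 135 101  95 152
 193 195 178 167]
col 415 rows92.. [167 167 159 133 156 215 201 110 112 114] 124.. [164 164 159 187 206 200 201 200 205 145 108 112] 170.. [162 153 153 191 197 198 199 192 170 113 113 137 147 149 149 149 140 191
 211 203 163 168]
col 425 rows92.. [166 167 163 142 144 190 213 189  95 113] 124.. [165 165 160 109 198 202 200 200 189 158 111 120] 170.. [162 149 139 193 200 199 199 190 116 164 165 156 149 140  88 105 178 200
 202 191 168 167]
col 430 rows92.. [168 168 164 150 143 198 213 211 104 164] 124.. [166 165 164 156 193 203 202 200 195 174 166 166] 170.. [202 200 148 187 199 199 200 198 188 187 185 169 149 147 142 145 186 202
 188 148 169 167]
row 129 374.. [ 93  86 115 115 104 148 211 203 202 202 202 202] 426.. [201 202 202 202 203 203 204 200 179 167 170 176 187 189 190 190]
row 130 374.. [ 94  85 103 107 103 146 213 204 203 203 203 202] 426.. [201 200 201 201 202 201 201 200 171 163 165 171 175 176 176 176]
row 174 374.. [ 95  91 118 129 108 164 196 193 194 195 196 193] 426.. [200 200 199 199 199 200 202 204 204 201 185 157 158 158 157 157]
row 175 374.. [ 97  89 106 103  96 171 203 199 199 199 199 198] 426.. [198 199 198 199 199 199 200 201 202 202 194 158 157 157 157 158]
row 187 [201 203 203 204 202 201 207 215 217 216 215 207 173 169 169 168 163 158
 157 157]
```

```bash
cat > fit.py <<'E'
from h import *
import json
from scipy.optimize import least_squares
c1,c3=[json.load(open(f)) for f in('w1.json','w3.json')]
def seat(q):
    return np.array(q[:3]),(R.from_euler('z',q[3])*R.from_euler('y',-30,degrees=True)).as_matrix()
ct,cs=manip.get_calibration('top'),manip.get_calibration('side')
obs=[('wrist',c3,(76,40,0),378.8,129.9),('wrist',c3,(76,-40,0),433.6,130),('wrist',c3,(11,40,0),378.6,175.5),('wrist',c3,(11,-40,0),432.4,175.4),
('wrist',c3,(0,-42,20),437.7,187),
('wrist',c1,(0,42,20),120+308/2,60+111/2),('wrist',c1,(0,-42,20),120+438/2,60+109/2),
('top',ct,(0,-42,20),310+172/4,140+298/4),('top',ct,(0,42,20),310+67/4,140+285/4),('side',cs,(0,-42,20),275+242/4,170+148/4),('side',cs,(0,42,20),275+180/4,170+188/4)]
def res(q,full=False):
    o,M=seat(q);r=[]
    for n,c,p,u,v in obs: r.append((proj(n,o+M@(np.array(p)/1e3),c)-[u,v])*({'wrist':1.4,'top':3,'side':3}[n] if not full else 1))
    return np.array(r) if full else np.ravel(r)
q=least_squares(res,[.49,-.034,.055,-.17],loss='soft_l1').x
if __name__=='__main__':
    print('seat',q[:3],np.degrees(q[3]));print(res(q,True))
    o,M=seat(q);print('home centre',o+M@[.045,0,.016])
E
python3 fit.py
python3 - <<'E'
from h import *
g=cv2.cvtColor(cv2.imread('pics/w1.png'),cv2.COLOR_BGR2GRAY)
for u in(278,285,320,332): print(u,'88..',g[88:120,u])
for v in(96,97,116,118): print(v,'268..',g[v,268:282],'328..',g[v,328:345])
E
```

```text
seat [ 0.497  -0.0352  0.0581] -7.712030639409518
[[ 0.4944  1.5382]
 [ 0.1372  1.8353]
 [ 0.4078  1.7563]
 [-0.5175  0.7127]
 [-0.215  -0.0735]
 [-0.2336 -0.8232]
 [ 0.6792 -3.002 ]
 [-0.3085 -0.2928]
 [-0.9715 -1.46  ]
 [-0.1215 -0.4697]
 [ 4.0888 -0.5984]]
home centre [ 0.5277 -0.0393  0.0944]
278 88.. [156 157 159 160 160 160 161 161 164 180 187 190 191 191 161 156 162 163
 164 164 165 165 163 164 165 163 189 206 186 141 172 163]
285 88.. [155 156 157 157 169 165 161 160 179 194 188 189 190 198 149 158 162 165
 166 165 150  96  95  95 125 155 201 206 178 146 168 161]
320 88.. [159 159 159 160 161 160 168 207 189 189 190 197 181 162 164 165 167 166
 166 164 165 166 164 158 168 193 194 168 168 163 162 160]
332 88.. [158 158 159 159 159 163 178 189 189 189 190 172 162 163 164 165 165 165
 166 162 167 166 163 183 201 194 176 173 164 160 160 159]
96 268.. [202 202 201 201 201 201 201 176 166 163 164 165 166 169] 328.. [188 188 188 189 189 190 190 190 173 175 196 197 196 196 196 196 196]
97 268.. [201 200 200 201 202 201 201 188 180 178 180 181 182 188] 328.. [188 189 189 188 189 190 189 189 174 174 195 195 195 195 194 194 195]
116 268.. [103 105 108 112 113 195 199 192 191 192 186 186 186 184] 328.. [166 165 166 164 164 165 164 164 163 164 166 146 152 152 153 153 152]
118 268.. [102 104 109 112 112 118 141 162 170 172 172 174 174 172] 328.. [160 160 160 159 160 160 160 161 159 162 166 144 143 142 143 148 148]
```

```bash
python3 - <<'E'
s=open('fit.py').read()
a=s.index("('wrist',c3,(0,-42,20)");b=s.index("('top',ct,(0,-42");
s=s[:a]+"""('wrist',c3,(-1,-42,19),437.7,187.2),
('wrist',c1,(-1,42,19),272.7,115.2),('wrist',c1,(-1,-42,19),338.5,112.0),('wrist',c1,(11,40,0),275,99.3),('wrist',c1,(11,-40,0),336,96.3),
"""+s[b:]
s=s.replace(",('side',cs,(0,42,20),275+180/4,170+188/4)","")
open('fit.py','w').write(s)
E
python3 fit.py
```

```text
seat [ 0.4971 -0.0343  0.0614] -7.7171086742098876
[[ 0.2895  0.4895]
 [ 0.3403  0.8303]
 [ 0.2183  1.072 ]
 [-0.3098  0.0472]
 [-0.2534 -0.3815]
 [ 0.1623 -0.1668]
 [ 0.5811 -0.183 ]
 [-0.1188  0.3577]
 [ 0.663   0.2402]
 [-0.4811 -0.4252]
 [-1.2168 -1.6067]
 [-0.2125 -1.1237]]
home centre [ 0.5278 -0.0385  0.0978]
```

```bash
cat >> fit.py <<'E'
o,M=seat(q)
def tcp(x,y,z): return o+M@(np.array([x,y,z])/1e3)
def inseat(p): return M.T@(np.array(p)-o)*1e3
Y=np.degrees(q[3])
E
python3 - <<'E'
from fit import *
p=tcp(53,0,77);print(p);plan(p,[180,-30,Y],12)
E
```

```text
[ 0.5044 -0.0353  0.1546]
12 x [0.0023, 0.0123, 0.0209, 0.0006, 0.0002, -0.0008] mm/row 19.5 deg/row 0.18
```

>>> servo_tool --pt "0.0023 0.0123 0.0209 0.0006 0.0002 -0.0008" --pt "0.0023 0.0123 0.0209 0.0006 0.0002 -0.0008" --pt "0.0023 0.0123 0.0209 0.0006 0.0002 -0.0008" --pt "0.0023 0.0123 0.0209 0.0006 0.0002 -0.0008" --pt "0.0023 0.0123 0.0209 0.0006 0.0002 -0.0008" --pt "0.0023 0.0123 0.0209 0.0006 0.0002 -0.0008"

```text
clock: 7.22
tool_pos: [0.4549, 0.0312, 0.2357]
tcp_rot: [180.0, -29.8, -8.8]
contact_force: [0.2, 0.6, -1.8]
finger_gap: 0.0491
grip_force: 53.2
```

>>> servo_tool --pt "0.0023 0.0123 0.0209 0.0006 0.0002 -0.0008" --pt "0.0023 0.0123 0.0209 0.0006 0.0002 -0.0008" --pt "0.0023 0.0123 0.0209 0.0006 0.0002 -0.0008" --pt "0.0023 0.0123 0.0209 0.0006 0.0002 -0.0008" --pt "0.0023 0.0123 0.0209 0.0006 0.0002 -0.0008" --pt "0.0023 0.0123 0.0209 0.0006 0.0002 -0.0008" --pt "0 0 0 0 0 0" --pt "0 0 0 0 0 0" --pt "0 0 0 0 0 0"

```text
clock: 7.97
tool_pos: [0.5052, -0.0353, 0.1563]
tcp_rot: [-179.8, -30.2, -7.8]
contact_force: [-0.7, -0.8, -1.8]
finger_gap: 0.0493
grip_force: 53.1
```

Run:
```python
from fit import *
s=manip.state();print(s['tool_pos'],s['tcp_rot'],s['contact_force'],inseat(s['tool_pos']));plan(tcp(53,0,17),[180,-30,Y],6)
im=manip.get_image('wrist');top=manip.get_image('top');side=manip.get_image('side')
f=lambda i,x,y,w,h,k:cv2.resize(i[y:y+h,x:x+w],None,fx=k,fy=k,interpolation=cv2.INTER_CUBIC)
g=np.zeros((600,800,3),np.uint8);g[:400,:]=f(im,120,0,400,200,2);g[400:,:400]=f(top,300,145,100,50,4);g[400:,400:]=f(side,265,165,100,50,4)
cv2.imwrite('pics/w4.png',g)
```

```text
[ 0.5052 -0.0353  0.1563] [-179.8377  -30.1634   -7.8274] [-0.6582 -0.7703 -1.7529] [54.4883  0.1526 78.0732]
6 x [-0.0003, 0.0, 0.0127, -0.0001, -0.0002, -0.0001] mm/row 10.2 deg/row 0.04
```

View pics/w4.png

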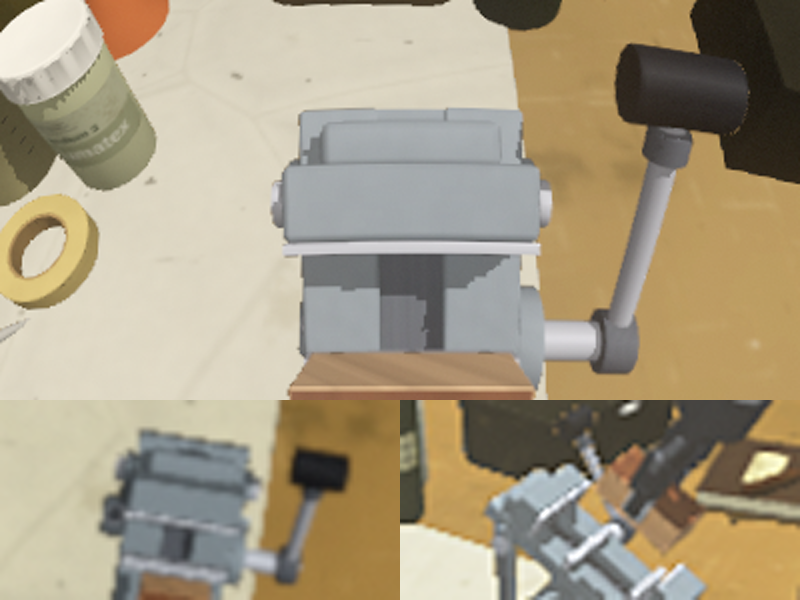

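The block lines up with the jaw in yaw and is centred on it (block at columns 290–532, jaw at 284–540). Now lowering.

>>> servo_tool --pt "-0.001 0 0.0125 -0.0003 -0.0006 0" --pt "-0.0009 0 0.0125 0 0 0" --pt "0 0 0.0125 0 0 0" --pt "0 0 0.0125 0 0 0" --pt "0 0 0.0125 0 0 0" --pt "0 0 0.0125 0 0 0" --pt "0 0 0 0 0 0" --pt "0 0 0 0 0 0"

```text
clock: 8.78
tool_pos: [0.5335, -0.0394, 0.1034]
tcp_rot: [-179.9, -30.0, -7.8]
contact_force: [-0.5, 0.9, -2.1]
finger_gap: 0.0494
grip_force: 53.2
```

>>> servo_tool --pt "0 0 0.0025 0 0 0" --pt "0 0 0.0025 0 0 0" --pt "0 0 0.0025 0 0 0" --pt "0 0 0 0 0 0"

```text
clock: 9.12
tool_pos: [0.5367, -0.0401, 0.0987]
tcp_rot: [-179.9, -30.1, -7.9]
contact_force: [0.4, 0.2, -2.6]
finger_gap: 0.0491
grip_force: 53.2
```

```bash
cat > st.py <<'E'
from fit import *
s=manip.state();print(s['clock'],'seat mm',inseat(s['tool_pos']),s['tcp_rot'],'F seat',M.T@s['contact_force'],'T',s['ft_torque'],s['finger_gap'],s['grip_force'])
E
python3 st.py
```

```text
9.1167 seat mm [53.2908 -0.3712 12.2363] [-179.905   -30.1274   -7.8529] F seat [-1.0054  0.2355 -2.4186] T [ 0.0418  0.3518 -0.0268] 0.04907125300266387 53.15551042556763
```

>>> servo_tool --pt "0 0 0.002 0 0 0" --pt "0 0 0.002 0 0 0" --pt "0 0 0 0 0 0"

```text
clock: 9.37
tool_pos: [0.5383, -0.0403, 0.0957]
tcp_rot: [-179.9, -30.1, -7.9]
contact_force: [0.5, -0.2, -0.6]
finger_gap: 0.0491
grip_force: 53.2
```

>>> servo_tool --pt "0 0 0.0013 0 0 0" --pt "0 0 0 0 0 0" --pt "0 0 0 0 0 0"

```text
clock: 9.62
tool_pos: [0.5387, -0.0403, 0.0953]
tcp_rot: [-179.9, -30.1, -7.8]
contact_force: [-5.2, 0.2, 3.1]
finger_gap: 0.0489
grip_force: 53.9
```

```bash
python3 st.py
```

```text
9.6167 seat mm [53.3652 -0.3751  8.323 ] [-179.909   -30.1086   -7.8479] F seat [-2.9252 -0.5292  5.2748] T [0.096  0.7319 0.0437] 0.04894702260215016 53.919376730918884
```

>>> servo_tool --pt "-0.0025 0 0 0 0 0" --pt "-0.0025 0 0 0 0 0" --pt "-0.0025 0 0 0 0 0" --pt "0 0 0 0 0 0"

```text
clock: 9.95
tool_pos: [0.5338, -0.0397, 0.0924]
tcp_rot: [-179.9, -30.2, -7.9]
contact_force: [-2.6, -0.5, 2.4]
finger_gap: 0.0491
grip_force: 53.7
```

```bash
python3 st.py
```

```text
9.95 seat mm [47.5683 -0.3543  8.3253] [-179.9046  -30.1814   -7.854 ] F seat [-0.9589 -0.841   3.2766] T [ 0.0944  0.334  -0.0308] 0.04910531256126601 53.65873038768768
```

>>> servo_tool --pt "-0.0015 0 0 0 0 0" --pt "-0.0015 0 0 0 0 0" --pt "0 0 0 0 0 0"

```text
clock: 10.2
tool_pos: [0.5328, -0.0395, 0.0921]
tcp_rot: [-179.9, -30.4, -7.8]
contact_force: [6.5, -0.0, 0.6]
finger_gap: 0.0491
grip_force: 53.2
```

```bash
python3 st.py
```

```text
10.2 seat mm [46.5483 -0.3452  8.5566] [-179.9121  -30.3547   -7.84  ] F seat [ 5.8722  0.8267 -2.6962] T [-0.0376 -0.6649  0.0708] 0.04906993598566694 53.17068099975586
```

>>> servo_tool --pt "-0.0012 0 0.001 0 0 0" --pt "0 0 0.0008 0 0 0" --pt "0 0 0 0 0 0" --pt "0 0 0 0 0 0"

```text
clock: 10.53
tool_pos: [0.533, -0.0395, 0.092]
tcp_rot: [-179.9, -30.4, -7.8]
contact_force: [-5.1, 0.5, 13.8]
finger_gap: 0.0489
grip_force: 55.2
```

```bash
python3 st.py
```

```text
10.5333 seat mm [46.6599 -0.3264  8.2889] [-179.9168  -30.4044   -7.8337] F seat [ 2.4636 -0.2307 14.5677] T [0.1152 0.2944 0.0632] 0.04892366038451777 55.22500276565552
```

>>> servo_tool --pt "0 0 0 0 0 0" --pt "0 0 0 0 0 0" --pt "0 0 0 0 0 0" --pt "0 0 0 0 0 0" --claw 0.78

```text
clock: 10.87
tool_pos: [0.5311, -0.0393, 0.0884]
tcp_rot: [-179.9, -30.1, -7.9]
contact_force: [-0.4, 0.2, 0.7]
finger_gap: 0.0669
grip_force: 0.0
```

>>> servo_tool --pt "0 0 -0.01 0 0 0" --pt "0 0 -0.03 0 0 0" --pt "0 0 -0.04 0 0 0" --pt "0 0 -0.045 0 0 0" --pt "0 0 -0.045 0 0 0" --pt "0 0 -0.03 0 0 0" --pt "0 0 0 0 0 0" --pt "0 0 0 0 0 0"

```text
clock: 11.53
tool_pos: [0.452, -0.0287, 0.2294]
tcp_rot: [-179.9, -30.3, -7.9]
contact_force: [-0.3, -0.8, -1.0]
finger_gap: 0.0667
grip_force: 0.0
```

```bash
python3 st.py;python3 - <<'E'
from fit import *
c=manip.get_calibration('wrist');im=manip.get_image('wrist');json.dump({k:np.array(v).tolist() for k,v in c.items()},open('w5.json','w'));cv2.imwrite('pics/w5.png',im)
print([proj('wrist',tcp(*p),c) for p in((0,0,20),(45,0,32),(0,-25,32),(90,25,32),(120,0,20))])
side=manip.get_image('side')
f=lambda i,x,y,w,h,k:cv2.resize(i[y:y+h,x:x+w],None,fx=k,fy=k,interpolation=cv2.INTER_CUBIC)
g=np.zeros((600,800,3),np.uint8);g[:,:600]=f(im,220,0,200,200,3);g[:200,600:]=f(side,280,165,66,66,3)[:200,:200].__class__(shape=(0,)) if 0 else cv2.resize(side[170:220,285:335],(200,200),interpolation=cv2.INTER_CUBIC)
cv2.imwrite('pics/w5c.png',g)
E
```

```text
11.5333 seat mm [ 44.6155  -0.4354 168.1346] [-179.9101  -30.3438   -7.8505] F seat [-0.6895 -0.8255 -0.739 ] T [0.0235 0.2617 0.0117] 0.06668292364353234 0.0
[array([325.177 , 230.9381]), array([325.0845, 191.3873]), array([350.5511, 235.5275]), array([297.4002, 143.6237]), array([324.9733, 110.2803])]
```

View pics/w5c.png

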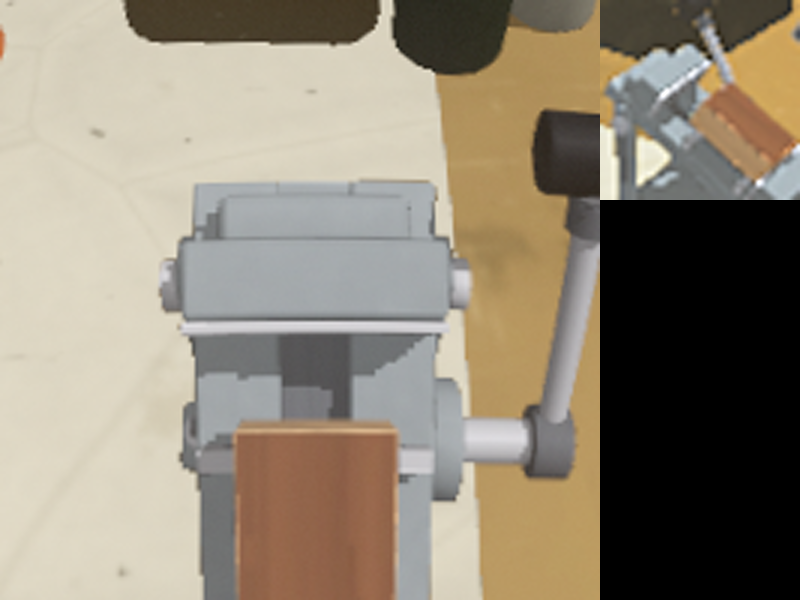

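The block sits on both parallels, centred between the jaws and parallel to them, and the sliding jaw is clear. I'll check that it is flush numerically and find the grip.

```bash
cat > chk.py <<'E'
from fit import *
def onseat(u,v,z,c):
    o_,d=ray('wrist',u,v,c);a=M.T@(o_-o);b=M.T@d;return (a+b*(z/1e3-a[2])/b[2])*1e3
def block(im,c):
    h=cv2.cvtColor(im,cv2.COLOR_BGR2HSV)
    m=((h[...,0]<15)&(h[...,1]>115)&(h[...,2]>60)&(h[...,2]<175)).astype(np.uint8);m=cv2.morphologyEx(m,2,np.ones((3,3)))
    x,y=proj('wrist',tcp(45,0,32),c).astype(int);n,l,s,_=cv2.connectedComponentsWithStats(m);k=l[y,x];print('px',s[k])
    cs,_=cv2.findContours((l==k).astype(np.uint8),0,2);Q=np.array([onseat(*a,32,c)[:2] for a in max(cs,key=cv2.contourArea)[:,0].astype(float)],np.float32)
    print('rect',cv2.minAreaRect(Q),Q.min(0),Q.max(0))
    return m
if __name__=='__main__':
    im=cv2.imread('pics/w5.png');c=json.load(open('w5.json'));block(im,c)
    g=cv2.cvtColor(im,cv2.COLOR_BGR2GRAY);
    for u in(300,340,352): print(u,[(v,int(g[v,u])) for v in range(222,244)])
    print('jaw edges at z20,0',[onseat(u,v,20,c) for u,v in((280,109),(369,109))])
    h=cv2.cvtColor(im,cv2.COLOR_BGR2HSV)
    m=(g<60).astype(np.uint8);m[90:]=0;m[:,:385]=0
    n,l,s,ce=cv2.connectedComponentsWithStats(m);print(s[1:],ce[1:])
    print('hinge px',220+550/3,442/3)
    p3=json.load(open('w3.json'))
    # hinge, grip from w3 (crop 392,158) and w5
    print('hinge tri',inseat(tri(ray('wrist',324+392/3,75+160/3,p3),ray('wrist',220+551/3,443/3,c))))
E
python3 chk.py
```

```text
px [ 299  145   53   90 4569]
rect ((45.184837341308594, 0.03362083435058594), (47.717041015625, 87.06017303466797), 89.9886474609375) [  1.6501 -23.8208] [88.7196 23.895 ]
300 [(222, 154), (223, 152), (224, 150), (225, 149), (226, 146), (227, 150), (228, 151), (229, 128), (230, 138), (231, 143), (232, 142), (233, 141), (234, 135), (235, 120), (236, 162), (237, 169), (238, 169), (239, 169), (240, 168), (241, 169), (242, 169), (243, 168)]
340 [(222, 109), (223, 110), (224, 110), (225, 110), (226, 109), (227, 110), (228, 111), (229, 111), (230, 111), (231, 110), (232, 112), (233, 110), (234, 114), (235, 127), (236, 160), (237, 168), (238, 169), (239, 169), (240, 168), (241, 169), (242, 168), (243, 167)]
352 [(222, 147), (223, 149), (224, 150), (225, 125), (226, 101), (227, 84), (228, 97), (229, 126), (230, 133), (231, 193), (232, 205), (233, 193), (234, 158), (235, 168), (236, 167), (237, 168), (238, 168), (239, 167), (240, 167), (241, 167), (242, 167), (243, 169)]
jaw edges at z20,0 [array([121.8895,  42.0011,  20.    ]), array([121.7222, -41.0891,  20.    ])]
[[  385     0     6    18    62]
 [  445     0   184    90 11494]
 [  398    37    45    30   885]
 [  634    70     3     3     3]
 [  638    88     2     2     3]] [[386.5      6.4839]
 [519.7698  47.7271]
 [419.0271  53.1514]
 [635.      71.    ]
 [638.6667  88.6667]]
hinge px 403.33333333333337 147.33333333333334
hinge tri [ 77.6857 -91.7388 -41.4218]
```

Run:
```python
from fit import *
c=json.load(open('w5.json'));p3=json.load(open('w3.json'))
for y in(-90,-92,-94):
  for nm,(u,v),cc in(('hinge5',(403.6,147.6),c),('hinge3',(454.7,128.3),p3),('grip5',(419,53.2),c)):
    o_,d=ray('wrist',u,v,cc);a=M.T@(o_-o);b=M.T@d;P=(a+b*(y/1e3-a[1])/b[1]);w=o+M@P
    print(y,nm,P*1e3,w)
w=o+M@np.array([.0777,-.0917,-.0414]);cy,sy=np.cos(q[3]),np.sin(q[3])
for L in(0,.1,.2):
    t=np.radians(30)-L;g=w+.12*np.array([np.sin(t)*cy,np.sin(t)*sy,np.cos(t)]);print(L,w,g,proj('wrist',g,c),proj('top',g))
```

```text
-90 hinge5 [ 78.8929 -90.     -35.4124] [ 0.5703 -0.1351  0.0702]
-90 hinge3 [ 77.6661 -90.     -37.2873] [ 0.5702 -0.135   0.068 ]
-90 grip5 [179.043  -90.      17.4904] [ 0.63   -0.1432  0.1661]
-92 hinge5 [ 77.94   -92.     -43.1729] [ 0.573  -0.1375  0.063 ]
-92 hinge3 [ 77.3375 -92.     -41.6025] [ 0.5717 -0.1373  0.0641]
-92 grip5 [180.3295 -92.      10.9128] [ 0.6341 -0.1457  0.1611]
-94 hinge5 [ 76.987  -94.     -50.9335] [ 0.5758 -0.1398  0.0558]
-94 hinge3 [ 77.0089 -94.     -45.9178] [ 0.5733 -0.1395  0.0602]
-94 grip5 [181.616  -94.       4.3352] [ 0.6382 -0.1483  0.156 ]
0 [ 0.572  -0.137   0.0644] [ 0.6314 -0.1451  0.1684] [420.988   50.6266] [380.7288 160.739 ]
0.1 [ 0.572  -0.137   0.0644] [ 0.6209 -0.1436  0.1738] [424.2156  55.4935] [380.4961 163.9503]
0.2 [ 0.572  -0.137   0.0644] [ 0.6098 -0.1421  0.1782] [427.4025  61.8769] [380.1741 167.4386]
```

```bash
cat > lev.py <<'E'
from fit import *
f=np.array([np.cos(q[3]),np.sin(q[3]),0]);up=np.array([0,0,1.]);tz=-M[:,2]
h=np.array([.572,-.137,.0644])
def grip(L): t=np.radians(30)-L;return h+.12*(np.sin(t)*f+np.cos(t)*up)
E
python3 - <<'E'
from lev import *
g=grip(.02);t=g+.016*tz;pre=t-.09*tz;print(g,t,pre)
plan(pre,[180,-30,Y],8);plan(t,[180,-30,Y],6,(pre,[180,-30,Y]))
E
```

```text
[ 0.6294 -0.1448  0.1695] [ 0.6373 -0.1459  0.1556] [ 0.5927 -0.1398  0.2336]
8 x [0.0215, 0.0142, 0.0111, -0.0, -0.0, -0.0001] mm/row 22.5 deg/row 0.02
6 x [0.0, 0.0, 0.0188, -0.0, 0.0, 0.0] mm/row 15.0 deg/row 0.00
```

>>> servo_tool --pt "0.0215 0.0142 0.0111 0 0 0" --pt "0.0215 0.0142 0.0111 0 0 0" --pt "0.0215 0.0142 0.0111 0 0 0" --pt "0.0215 0.0142 0.0111 0 0 0" --pt "0.0215 0.0142 0.0111 0 0 0" --pt "0.0215 0.0142 0.0111 0 0 0" --pt "0.0215 0.0142 0.0111 0 0 0" --pt "0.0215 0.0142 0.0111 0 0 0" --pt "0 0 0 0 0 0" --pt "0 0 0 0 0 0" --claw 0.66

```text
clock: 12.47
tool_pos: [0.5927, -0.1401, 0.2318]
tcp_rot: [-179.8, -29.8, -7.9]
contact_force: [-0.7, 0.6, -0.9]
finger_gap: 0.0566
grip_force: 0.0
```

```bash
python3 st.py
python3 - <<'E'
from lev import *
c=manip.get_calibration('wrist');im=manip.get_image('wrist');cv2.imwrite('pics/w6.png',im);json.dump({k:np.array(v).tolist() for k,v in c.items()},open('w6.json','w'))
g=grip(.02);u=proj('wrist',g,c);hu=proj('wrist',h,c);print(u,hu)
v=im.copy();cv2.circle(v,tuple(u.astype(int)),3,(0,255,0),1);cv2.circle(v,tuple(hu.astype(int)),3,(0,0,255),1)
cv2.imwrite('pics/w6c.png',v)
E
```

```text
12.4667 seat mm [179.4702 -91.935   93.0774] [-179.8314  -29.8321   -7.9371] F seat [-1.1011  0.5201 -0.3779] T [0.0158 0.1682 0.0299] 0.05662244984909715 0.0
[325.2069 212.6272] [325.5933 284.1774]
```

View pics/w6c.png

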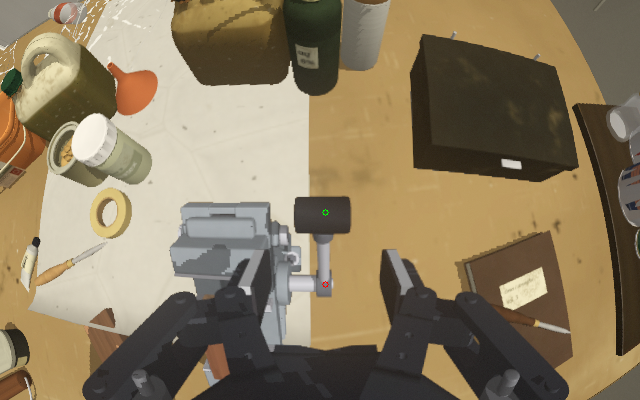

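The grip is at (322,215), within about 2.5 px of where I predicted (325,213), and the fingers straddle it. I'll nudge left and go down over it.

>>> servo_tool --pt "0 -0.0022 0.02 0 0 0" --pt "0 0 0.022 0 0 0" --pt "0 0 0.022 0 0 0" --pt "0 0 0.022 0 0 0" --pt "0 0 0.017 0 0 0" --pt "0 0 0.0085 0 0 0" --pt "0 0 0 0 0 0" --pt "0 0 0 0 0 0"

```text
clock: 13.18
tool_pos: [0.6371, -0.1435, 0.1579]
tcp_rot: [-179.9, -30.1, -7.8]
contact_force: [0.4, 0.4, -0.0]
finger_gap: 0.0564
grip_force: 0.0
```

>>> servo_tool --pt "0 0 0 0 0 0" --pt "0 0 0 0 0 0" --pt "0 0 0 0 0 0" --pt "0 0 0 0 0 0" --pt "0 0 0 0 0 0" --pt "0 0 0 0 0 0" --claw 0 --grip_force 50

```text
clock: 13.68
tool_pos: [0.6379, -0.1438, 0.1592]
tcp_rot: [-179.9, -30.2, -7.8]
contact_force: [-2.4, 3.3, 5.0]
finger_gap: 0.0389
grip_force: 54.4
```

```bash
python3 st.py
python3 - <<'E'
from lev import *
s=manip.state()
P0=grip(.03); d=s['tool_pos']-P0
print('off',d)
st=s['tool_pos']
for L in(.25,.5,.75,1.,1.2,1.4,1.5,1.55,1.6):
    p=s['tool_pos']+grip(L)-P0; dl=M.T@(p-st); print(L,'tool mm',[round(float(x),1) for x in (dl*[1,-1,-1]*1e3)],p); st=p
E
```

```text
13.6833 seat mm [182.4536 -89.6094   7.5683] [-179.9112  -30.2459   -7.8342] F seat [0.0464 2.9435 5.7032] T [0.3004 0.4233 0.2556] 0.03890745832960043 54.42532181739807
off [ 0.0096  0.0008 -0.0108]
0.25 tool mm [-16.2, -0.0, -20.8] [ 0.6137 -0.1406  0.1691]
0.5 tool mm [-23.4, 0.0, -18.6] [ 0.5844 -0.1366  0.1735]
0.75 tool mm [-27.3, -0.0, -12.3] [ 0.5549 -0.1326  0.1705]
1.0 tool mm [-29.5, -0.0, -5.1] [ 0.527  -0.1288  0.1602]
1.2 tool mm [-23.9, 0.0, 1.3] [ 0.5071 -0.1261  0.1471]
1.4 tool mm [-23.2, -0.0, 6.0] [ 0.4902 -0.1238  0.1303]
1.5 tool mm [-11.0, -0.0, 4.7] [ 0.4831 -0.1229  0.1208]
1.55 tool mm [-5.3, 0.0, 2.8] [ 0.4798 -0.1224  0.1157]
1.6 tool mm [-5.2, 0.0, 3.0] [ 0.4769 -0.122   0.1105]
```

>>> servo_tool --pt "-0.0048 0 -0.0067 0 0 0" --pt "-0.005 0 -0.0066 0 0 0" --pt "-0.0052 0 -0.0064 0 0 0" --pt "-0.0054 0 -0.0063 0 0 0" --pt "-0.0069 0 -0.0061 0 0 0" --pt "-0.0072 0 -0.0059 0 0 0" --pt "-0.0074 0 -0.0057 0 0 0" --pt "-0.0077 0 -0.0055 0 0 0"

```text
clock: 14.35
tool_pos: [0.5835, -0.1365, 0.171]
tcp_rot: [-179.9, -30.1, -7.9]
contact_force: [7.2, -0.6, -7.2]
finger_gap: 0.0393
grip_force: 51.3
```

```bash
python3 st.py
```

```text
14.35 seat mm [140.8439 -89.6887  45.2057] [-179.9034  -30.114    -7.8589] F seat [ 2.6789  0.3743 -9.8556] T [-0.0869 -0.5782  0.1285] 0.039287956903179155 51.302515268325806
```

>>> servo_tool --pt "-0.0082 0 -0.0037 0 0 0" --pt "-0.0084 0 -0.0036 0 0 0" --pt "-0.0086 0 -0.0034 0 0 0" --pt "-0.0088 0 -0.003 0 0 0" --pt "-0.0091 0 -0.0018 0 0 0" --pt "-0.0092 0 -0.0014 0 0 0" --pt "-0.0092 0 -0.001 0 0 0" --pt "-0.0092 0 -0.0006 0 0 0"

```text
clock: 15.02
tool_pos: [0.5292, -0.1293, 0.1583]
tcp_rot: [-179.9, -30.5, -7.9]
contact_force: [6.8, -0.7, 4.6]
finger_gap: 0.039
grip_force: 50.6
```

```bash
python3 st.py
```

```text
15.0167 seat mm [ 87.0236 -89.8091  61.6182] [-179.9473  -30.4605   -7.8593] F seat [8.2241 0.1997 0.5414] T [-0.0075 -1.2767  0.0935] 0.03901701701910544 50.58363497257233
```

>>> servo_tool --pt "-0.01 0 0.0001 0 0 0" --pt "-0.01 0 0.0005 0 0 0" --pt "-0.01 0 0.001 0 0 0" --pt "-0.0098 0 0.0018 0 0 0" --pt "-0.0097 0 0.0025 0 0 0" --pt "-0.0095 0 0.0032 0 0 0" --pt "0 0 0 0 0 0"

```text
clock: 15.6
tool_pos: [0.4913, -0.1242, 0.1281]
tcp_rot: [-180.0, -30.3, -7.8]
contact_force: [-9.6, 1.3, 10.3]
finger_gap: 0.0392
grip_force: 53.2
```

```bash
python3 st.py
python3 - <<'E'
from lev import *
s=manip.state();p=s['tool_pos']-np.array([.0096,.0008,-.0108])-h
print('lever',np.radians(30)-np.arctan2(p@f,p[2]),np.hypot(p@f,p[2]))
E
```

```text
15.6 seat mm [ 38.7694 -89.8168  54.541 ] [-179.9634  -30.31     -7.8447] F seat [-3.2612  0.0375 13.8282] T [0.3138 0.2083 0.1961] 0.039182406764926944 53.230165243148804
lever 1.4091014217354423 0.11765995815797811
```

>>> servo_tool --pt "-0.0047 0 0.001 0 0 0" --pt "-0.0047 0 0.0015 0 0 0" --pt "-0.0047 0 0.002 0 0 0" --pt "0 0 0 0 0 0"

```text
clock: 15.93
tool_pos: [0.4837, -0.1232, 0.1189]
tcp_rot: [-180.0, -30.3, -7.9]
contact_force: [-3.0, -0.6, 5.8]
finger_gap: 0.0395
grip_force: 52.3
```

```bash
cat > ls.py <<'E'
from lev import *
s=manip.state();p=s['tool_pos']-np.array([.0096,.0008,-.0108])-h
a=np.arctan2(p@f,p[2]);F=s['contact_force'];tg=-np.cos(a)*f+np.sin(a)*up;rd=np.sin(a)*f+np.cos(a)*up
print('lever',np.radians(30)-a,np.hypot(p@f,p[2]),'push',-F@tg,'radial',F@rd,s['clock'],s['finger_gap'],s['grip_force'])
mm=M.T@tg*[1,-1,-1];print('tool tangent',mm,'radial out',M.T@rd*[1,-1,-1])
E
python3 ls.py
```

```text
lever 1.5103539497262992 0.11833589522771162 push 3.308038281041992 radial 5.603970040350249 15.9333 0.03954157751080228 52.27035462856293
tool tangent [-0.8946 -0.      0.4468] radial out [-0.4468  0.     -0.8946]
```

Step on in small tangential moves, watching the push.

>>> servo_tool --pt "-0.003 0 0.0012 0 0 0" --pt "-0.003 0 0.0013 0 0 0" --pt "0 0 0 0 0 0" --pt "0 0 0 0 0 0"

```text
clock: 16.27
tool_pos: [0.4809, -0.1228, 0.1148]
tcp_rot: [-180.0, -30.3, -7.9]
contact_force: [-0.3, -0.1, 5.7]
finger_gap: 0.0389
grip_force: 52.0
```

```bash
python3 ls.py
```

```text
lever 1.5522186025288969 0.11862623786006576 push 4.755605192372576 radial 3.247551315321966 16.2667 0.03894598787770993 52.033531665802
tool tangent [-0.8752 -0.      0.4838] radial out [-0.4838 -0.     -0.8752]
```

>>> servo_tool --pt "-0.0025 0 0.0012 0 0 0" --pt "-0.0025 0 0.0013 0 0 0" --pt "0 0 0 0 0 0" --pt "0 0 0 0 0 0"

```text
clock: 16.6
tool_pos: [0.4784, -0.1225, 0.1111]
tcp_rot: [-180.0, -30.3, -7.9]
contact_force: [-0.5, -1.1, 4.8]
finger_gap: 0.0394
grip_force: 52.1
```

```bash
python3 ls.py
```

```text
lever 1.5897403600848725 0.11887915858176433 push 4.0147803293000335 radial 2.5586315715159174 16.6 0.039393910312252665 52.1142303943634
tool tangent [-0.8564 -0.      0.5163] radial out [-0.5163 -0.     -0.8564]
```

>>> servo_tool --pt "-0.0025 0 0.0014 0 0 0" --pt "-0.0025 0 0.0014 0 0 0" --pt "0 0 0 0 0 0" --pt "0 0 0 0 0 0"

```text
clock: 16.93
tool_pos: [0.4761, -0.1222, 0.107]
tcp_rot: [-180.0, -30.3, -7.9]
contact_force: [0.4, -0.8, 5.1]
finger_gap: 0.0389
grip_force: 52.3
```

```bash
python3 ls.py
```

```text
lever 1.6291550710057123 0.11911292969891446 push 4.799835334758517 radial 1.8456074744054416 16.9333 0.03887396795493568 52.330366373062134
tool tangent [-0.8354 -0.      0.5497] radial out [-0.5497 -0.     -0.8354]
```

>>> servo_tool --pt "-0.0024 0 0.0016 0 0 0" --pt "-0.0024 0 0.0016 0 0 0" --pt "0 0 0 0 0 0" --pt "0 0 0 0 0 0"

```text
clock: 17.27
tool_pos: [0.4741, -0.1219, 0.1033]
tcp_rot: [-180.0, -30.3, -7.9]
contact_force: [-4.3, -0.4, 8.8]
finger_gap: 0.039
grip_force: 53.6
```

```bash
python3 ls.py
python3 - <<'E'
from chk import *
c=manip.get_calibration('wrist');im=manip.get_image('wrist');cv2.imwrite('pics/w7.png',im)
for p in((90,0,32),(90,30,20),(90,-30,20),(90,42,20),(90,-42,20),(45,0,32)): print(p,proj('wrist',tcp(*p),c))
json.dump({k:np.array(v).tolist() for k,v in c.items()},open('w7.json','w'))
g=cv2.cvtColor(im,cv2.COLOR_BGR2GRAY);u,v=proj('wrist',tcp(90,35,20),c).astype(int);print(u,v,g[v-25:v+25,u])
block(im,c)
E
```

```text
lever 1.6647195264369707 0.11926979385655741 push 6.263480873778967 radial 7.509583162188051 17.2667 0.03899092937750827 53.554794788360596
tool tangent [-0.8153 -0.      0.579 ] radial out [-0.579  -0.     -0.8153]
(90, 0, 32) [158.4183 114.849 ]
(90, 30, 20) [127.9923 118.9679]
(90, -30, 20) [215.8232 109.5756]
(90, 42, 20) [113.6157 121.0621]
(90, -42, 20) [236.4573 108.1706]
(45, 0, 32) [166.1925 194.9153]
121 119 [164 164 164 165 164 164 165 165 163 165 165 165 164 164 161 148 134 118
  98 170 205 205 204 203 198 139 205 214 214 214 214 213 214 213 213 213
 213 213 213 214 215 215 215 215 214 215 215 216 216 216]
px [  123   112    90   156 10684]
rect ((45.07427215576172, 1.18927001953125), (49.06560516357422, 89.40135955810547), 89.9780502319336) [  0.3649 -23.3376] [89.7824 25.735 ]
```

>>> servo_tool --pt "-0.0026 0 0.0012 0 0 0" --pt "-0.0026 0 0.0014 0 0 0" --pt "0 0 0 0 0 0" --pt "0 0 0 0 0 0"

```text
clock: 17.65
tool_pos: [0.4738, -0.1219, 0.1024]
tcp_rot: [-180.0, -30.7, -7.8]
contact_force: [-0.8, 1.8, 16.3]
finger_gap: 0.0389
grip_force: 53.8
```

```bash
python3 ls.py
```

```text
lever 1.6724784647566326 0.11923134767566577 push 14.422892695352711 radial 7.556381541318295 17.65 0.038942540513009466 53.82238805294037
tool tangent [-0.8108 -0.      0.5853] radial out [-0.5853 -0.     -0.8108]
```

>>> servo_tool --pt "-0.0013 0 0.0009 0 0 0" --pt "0 0 0 0 0 0" --pt "0 0 0 0 0 0" --pt "0 0 0 0 0 0"

```text
clock: 17.98
tool_pos: [0.4738, -0.1219, 0.1023]
tcp_rot: [180.0, -30.8, -7.8]
contact_force: [-4.1, 2.7, 20.5]
finger_gap: 0.0391
grip_force: 54.4
```

```bash
python3 ls.py
```

```text
lever 1.6730873893133462 0.11916885100525358 push 16.893265019825012 radial 12.42904977991752 17.9833 0.03907669994494484 54.37312960624695
tool tangent [-0.8104 -0.      0.5858] radial out [-0.5858 -0.     -0.8104]
```

The jaw meets the block and the push climbs to 17 N with no more travel, so it is clamped. I'll release and back off.

>>> servo_tool --pt "0 0 0 0 0 0" --pt "0 0 0 0 0 0" --pt "0 0 0 0 0 0" --pt "0 0 0 0 0 0" --pt "0 0 0 0 0 0" --claw 0.66

```text
clock: 18.4
tool_pos: [0.4699, -0.1208, 0.0958]
tcp_rot: [-179.9, -30.0, -7.9]
contact_force: [-0.4, -0.3, 0.8]
finger_gap: 0.0562
grip_force: 0.0
```

>>> servo_tool --pt "0 0 -0.008 0 0 0" --pt "0 0 -0.02 0 0 0" --pt "0 0 -0.03 0 0 0" --pt "0 0 -0.03 0 0 0" --pt "0 0 -0.03 0 0 0" --pt "0 0 -0.03 0 0 0" --pt "0 0 -0.02 0 0 0" --pt "0 0 0 0 0 0" --pt "0 0 0 0 0 0"

```text
clock: 19.15
tool_pos: [0.4036, -0.1121, 0.2136]
tcp_rot: [-180.0, -30.2, -7.9]
contact_force: [-0.3, -0.8, 0.3]
finger_gap: 0.0565
grip_force: 0.0
```

```bash
python3 st.py
python3 - <<'E'
from chk import *
c=manip.get_calibration('wrist');im=manip.get_image('wrist');cv2.imwrite('pics/w8.png',im)
block(im,c)
u,v=proj('wrist',tcp(60,-20,30),c).astype(int);x,y=max(u-130,0),max(v-100,0);print(u,v)
cv2.imwrite('pics/w8c.png',cv2.resize(im[y:y+200,x:x+260],None,fx=3,fy=3,interpolation=cv2.INTER_CUBIC))
E
```

```text
19.15 seat mm [  4.8894 -89.6564 172.8539] [-179.9549  -30.2377   -7.8534] F seat [ 0.0083 -0.8035  0.3494] T [ 0.0574  0.2734 -0.0172] 0.05650923211252606 0.0
px [ 205  103   52   92 4255]
rect ((45.465126037597656, 0.7151336669921875), (87.82182312011719, 48.21607971191406), 0.018859222531318665) [  1.5537 -23.3883] [89.3789 24.8346]
250 133
```

View pics/w8c.png

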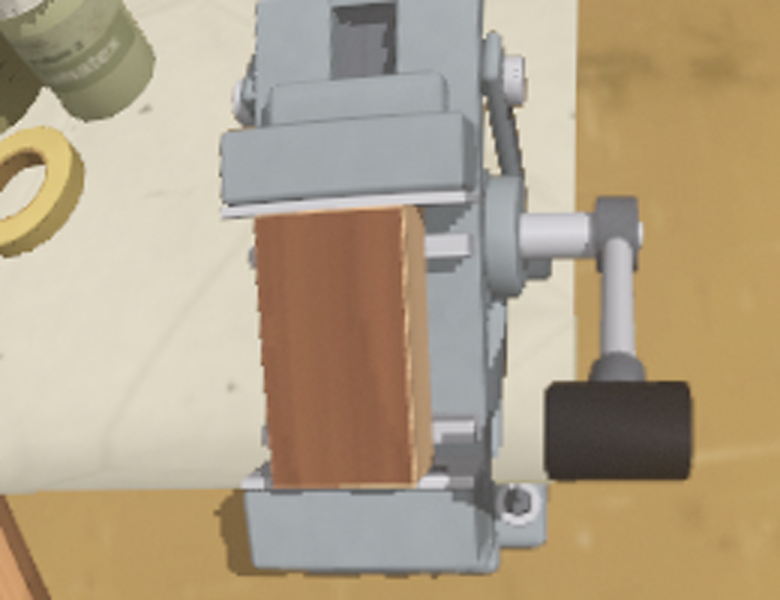

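The picture shows the block clamped between the jaws: the sliding jaw touches its upper end at about (330,208) and its lower end sits on the fixed jaw at about (345,487). The lever is forward and free of the fingers, so I'm handing in.

```bash
python3 -c "
from bench import manip
print(manip.finish_job())"
```

```text
the job is handed in; nothing more can be done
None
```

The block is clamped in the vise, dark face up, flush against the fixed lower jaw and within about 1 mm of the middle of the jaws. The lever took a 17 N pull and was then let go, and the job is handed in; no verdict came back.

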